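Shift the driving-game gear lever into the green slot

ROBOT

A 6-joint arm with a two-finger parallel gripper is mounted at the origin on the work surface. World frame = base frame: x ahead of the robot, y to its left, z up, the work surface at z = 0. Lengths are in m, angles in rad, forces in N, time in s.
With the tool pointing down it reaches from about 0.25 to 0.775 m from the base axis. Payload 8.9 kg.
Tool frame: the origin (TCP) lies between the finger pads; the fingertips stand 22 mm ahead of it and the grasp point (between the pads) lies 3 mm ahead of it; z points along the fingers, y is the line along which they close (so a half turn about z gives the same grasp; the last joint's range is limited). The gripper opens to 85 mm and grips with 20 to 120 N. Pads are 22 mm wide; open, the fingers measure 114 mm over their backs; the gripper's body (76 mm by 85 mm) begins 54 mm behind the grasp point. The pads swing forward as they close: fully open they stand 13 mm farther back than shut.
Start: joints at [-1.485, 0.291, -0.153, 1.127, 0, 1.431], TCP at [0.117, -0.512, 0.253] pointing down, gripper open.
Joint ranges: [-2.52, 2.52], [-0.91, 1.74], [-1.3, 1.37], [-1.96, 2.02], [-1.52, 1.47], [-3.14, 3.14]. Speed limits (rad/s): [2.22, 2.22, 2.79, 3.14, 3.14, 3.14].

INTERFACE

Orientations are given as a 3x3 rotation matrix whose columns are the frame's x, y, z axes.
In Python, from workcell import env gives the robot as it stands.
- The arm moves only by the shell command python3 -m handwheel 'ROWS'. ROWS is JSON, one flat list of numbers, 7 for each row, row after row: the turn, a rotation vector about the tool's x, y, z in units of 0.1 rad (1.0 is 0.1 rad), then the shift along the tool's x, y, z in units of 7.5 cm (1.0 is 7.5 cm), then the opening, from 0 (shut) to 1 (fully open). A call has 1 to 8 rows; each row shifts and turns the commanded pose from where the row before left it, along the tool's axes as they then stand; what a row does not reach is not made up. A row lasts 1/12 s, in which the tool goes at most 41.7 mm and 7.16 degrees, less where a joint would pass 70% of its speed; a pose out of reach is approached as far as the arm can. A call with a number of a shift or a turn outside -1 to 1 is refused whole. A call with a gripper value outside its range is refused whole. The fingers move at their own pace and stop on an object; the grip force is fixed at half the most. Time passes only in rows, so rows that do not move let the fingers close. It gives the time, the measured TCP pose, the force, the opening and the grip force at its end, in the units of the state.
- env.sense(): the state, without advancing time (a new reading comes with each control period).
- env.snapshot(name): name is "side" or "top" or "wrist"; returns (picture, depth): 400x640x3 uint8, red, green, blue; 400x640 float32, m along the optical axis (not along the pixel's ray), 0 where there is no reading.
- env.get_calibration(name): a dict with "camera_matrix" (3x3 intrinsics, pixels), "origin" and "rotation" of the camera in the world. Camera axes: x right, y down, z forward; pixel columns grow to the right and rows downward; lengths in m; the calibration is good to about 2 mm. A picture is of the moment at which its call begins: read the wrist's pose just before it. get_calibration takes no time and is no camera call; for the wrist camera it gives the pose at the moment of the call.
- env.job_done(): hands the job in; it is judged then, once.
Trained networks look in the newest picture that a camera, given by its name, has taken for a name from the list of things; names that differ only in an ending like _2 or _b are one class to them, and where a whole thing is asked for, a point or a joint stands for the part that bears it (a point fixed in the world has none). Each returns a list of dicts, best first, with "confidence" (0 to 1); they miss things now and then, are a little off and sometimes report something else, mostly with a low value. They report only what shows in the picture. A call takes as long as a camera call.
- env.spot_in(camera, target): "xy" ([column, row] in pixels, amid what is visible of it).
- env.cut_out(camera, target): "mask" (400x640 bool, what is visible of it) and "xy" ([column, row] in pixels, amid what is visible of it).
- env.mark_of(camera, target): "xy" ([column, row] in pixels: a listed point, or the origin of a listed thing).
The state is a dict: "clock": time; "q": joint angles; "joint_velocities": joint speeds; "joint_efforts": joint torques, N m; "tool_pos": TCP position; "eef_rot": TCP orientation; "contact_force": force on the tool from outside, world axes, zero at the start; "moment": the same for the moment, N m; "gripper_width": opening from 0.0 (shut) to 1.0 (fully open); "grip_force": force on a finger pad.
Only numpy, scipy, OpenCV 4.12 (cv2) and the standard library are available. Lean on these libraries where they do the work, as an engineer would, in place of code of your own. Each camera call takes 0.05 s, during which the arm holds its last target. There are 200 camera calls.

TASK

Push the ball-topped gear lever of the game shifter through its H-shaped gate into the slot with the green disc at its end, fully home against the end of the slot, and leave it there. Push it gently with the outside of the shut fingers, never taking the lever between them, do not run it home in the red, blue or yellow slot on the way, and leave the other things on the table where they are.

Things in the scene. Friction and masses are not known exactly. Their poses are not given: they have to be found in the camera images.
- shifter: Game gear shifter fixed to the table: black box 170 mm (its x) by 200 mm (its y), 120 mm high, its top an aluminium gate plate. Origin: centre of its underside, on the table. Its z is up, its x is 'fore' (roughly away from the robot), its y 'left'.
- gate (a point): Centre of the gate, on the plate's top face, axes as the shifter's. From above: an 18 mm wide neutral channel along y, crossed by three 16 mm wide columns along x at y = +30, 0, -30 mm; each column has a slot fore (+x) and back (-x), six in all. The stem's axis is at x = +26 or -26 mm at a slot's end. The tongues between slots have round noses that guide the stem.
- knob (a point): Centre of the orange ball, 40 mm across, on the lever. The lever tilts on a pivot 7 mm above the shifter's underside centre; ball centre 165 mm from the pivot: 172 mm above the table when upright, up to 11 mm lower when tilted. In the shifter frame x is 0 in neutral and about +37 or -37 mm at the slot ends; y is 0 in the middle column, about +43 or -43 mm in the outer ones.
- stem (a point): Point on the axis of the 12 mm thick stem, 117 mm from the pivot, at about gate height: its x, y in the shifter frame tell where the stem is in the gate. The lever starts in the left column (y = +30), anywhere from the end of its fore slot through neutral to the end of its back slot.
- gear_fore (a joint): Fore-aft tilt of the lever, rad: 0 neutral, positive towards the shifter's +x; about 0.23 or -0.23 at the slot ends. Friction holds the lever where it is left (about 2 N at the ball moves it along a channel); no springs, no detents.
- gear_side (a joint): Sideways tilt of the lever, rad: 0 middle column, positive towards the shifter's +y; about 0.266 or -0.266 in the outer columns. Friction as the other joint.
- disc_green: Flat green disc, 24 mm across, 1.5 mm thick, on the gate plate: marks the goal slot. Four discs lie just beyond the ends of the four slots of the middle and right columns (shifter x = +48 or -48 mm, y = 0 or -30 mm), in a different order each time; the left column has none. Origin: centre of its underside, 22 mm beyond the stem's home position in that slot.
- disc_red: Flat red disc, as the green one, marking another slot.
- disc_blue: Flat blue disc, as the green one, marking another slot.
- disc_yellow: Flat yellow disc, as the green one, marking another slot.
- tub_pink: Loose modelling-clay tub, yellow with pink lid, 64 mm across, 70 mm high, beside the shifter's left side; origin under its centre. Leave alone.
- tub_green: Loose clay tub, green with green lid, same size, by the shifter's right side; origin under its centre. Leave alone.
- tub_teal: Loose clay tub, yellow with teal lid, same size, by the shifter's right side; origin under its centre. Leave alone.
- tape_roll: Loose roll of paper tape lying flat, 104 mm across, 24 mm high, beyond the shifter; origin under its centre. Leave alone.
- mouse: Loose black computer mouse, 100 x 60 x 30 mm, left and nearer the robot; origin under its centre. Leave alone.
- spoon: Loose steel spoon lying flat, right and nearer the robot. Leave alone.
- screwdriver: Loose screwdriver lying flat, beyond the shifter. Leave alone.

How it is judged:
At the end, for the whole second after the job is handed in: The lever's stem is in the green slot and home: site stem within 27 mm horizontally of the green disc's centre (22 mm is against the slot's end, so within about 5 mm of it), and the lever is at rest (horizontal distance between stem and disc_green below 0.027 m and velocity of joint gear_fore between -0.05 and 0.05 rad/s and velocity of joint gear_side between -0.05 and 0.05 rad/s); the robot touches nothing.
It fails at once if the lever is run home in the red, blue or yellow slot (stem within 27 mm of that disc) (horizontal distance between stem and disc_red below 0.027 m or horizontal distance between stem and disc_blue below 0.027 m or horizontal distance between stem and disc_yellow below 0.027 m).
It fails at once if the lever is taken between the fingers (contact force between the fingers and gear_fore above 0.5 N and horizontal distance between the grasp point and knob below 0.014 m and z of the grasp point in the frame of knob between -0.09 and 0.028 m).
It fails at once if the lever is pushed with more than 45 N (contact force between the fingers and gear_fore above 45 N).
It fails at once if a bystander is shoved or lifted (moved more than 20 mm) (distance of any of tub_pink, tub_green, tub_teal, tape_roll, mouse, spoon, screwdriver from where it was at the start of the episode above 0.02 m).
It also fails if it takes over 64 s, if anything falls off the work surface, if the arm or the gripper's body presses on something with over 40 N, if the wrist force passes 120 N, or if a joint passes its speed limit or range.

## Working session

There is one attempt and no reset: what is moved stays moved. The work goes in short steps, Python scripts to look and compute and a shell command to move; the robot and the scene stay as the last step left them, time stands still between calls to the robot, and variables do not carry over. Pictures are saved under pics/ and viewed, at most 10 in all, crops included, and the job is handed in when it is done.

```bash
mkdir -p pics
cat > h.py <<'E'
import numpy as np, cv2
from workcell import env
def ray(cam,px,z):
    c=env.get_calibration(cam);K=np.array(c["camera_matrix"]);R=np.array(c["rotation"]);o=np.array(c["origin"])
    d=R@np.linalg.inv(K)@np.array([px[0],px[1],1.0]);return o+d*(z-o[2])/d[2]
def save(cam,name):
    p,d=env.snapshot(cam);cv2.imwrite("pics/"+name,p[:,:,::-1]);return p,d
E
python3 - <<'E'
from h import *
s=env.sense();print(s["tool_pos"],s["eef_rot"],s["clock"])
for cam in("top","side"):
    save(cam,cam+"0.png")
    c=env.get_calibration(cam);print(cam,np.round(c["origin"],3))
    for t,z in(("gate",.12),("knob",.168),("stem",.12),("disc_green",.12),("disc_red",.12),("disc_blue",.12),("disc_yellow",.12),("shifter",0)):
        for r in env.mark_of(cam,t)[:1]: print(t,round(r["confidence"],2),np.round(r["xy"]),np.round(ray(cam,r["xy"],z),4))
print(env.sense()["clock"])
E
```

```text
[ 0.11701463 -0.51137632  0.25273766] [[ 9.74843637e-01  2.22889827e-01 -9.21873487e-05]
 [ 2.22889758e-01 -9.74842796e-01  1.29583288e-03]
 [ 1.98959794e-04 -1.28378205e-03 -9.99999156e-01]] 0.0
top [ 0.294 -0.019  1.572]
gate 0.69 [346. 205.] [ 0.4923 -0.1031  0.12  ]
knob 0.5 [334. 187.] [ 0.5389 -0.067   0.168 ]
stem 0.64 [337. 192.] [ 0.5318 -0.0767  0.12  ]
disc_green 0.48 [360. 193.] [ 0.5289 -0.1473  0.12  ]
disc_red 0.37 [349. 190.] [ 0.5393 -0.1151  0.12  ]
disc_blue 0.58 [348. 191.] [ 0.5359 -0.1123  0.12  ]
disc_yellow 0.41 [342. 219.] [ 0.4486 -0.0925  0.12  ]
shifter 0.56 [342. 211.] [ 0.4884 -0.0958  0.    ]
side [ 0.451 -0.904  0.628]
gate 0.79 [310. 220.] [ 0.4866 -0.1158  0.12  ]
knob 0.66 [332. 194.] [ 0.543  -0.0706  0.168 ]
stem 0.82 [324. 214.] [ 0.5241 -0.0893  0.12  ]
disc_green 0.57 [327. 227.] [ 0.5257 -0.1508  0.12  ]
disc_red 0.46 [335. 222.] [ 0.5475 -0.1299  0.12  ]
disc_blue 0.4 [289. 218.] [ 0.4347 -0.1066  0.12  ]
disc_yellow 0.62 [296. 214.] [ 0.4519 -0.0873  0.12  ]
shifter 0.89 [309. 254.] [ 0.4867 -0.0995  0.    ]
0.9
```

Run:
```python
import cv2,numpy as np
t=cv2.imread("pics/top0.png")[130:290,250:450];s=cv2.imread("pics/side0.png")[150:300,210:410]
a=cv2.resize(t,(800,640),interpolation=cv2.INTER_CUBIC)[:600];b=cv2.resize(s,(800,600),interpolation=cv2.INTER_CUBIC)
cv2.imwrite("pics/a.png",a);cv2.imwrite("pics/b.png",b)
```

```text
(no output)
```

View pics/a.png

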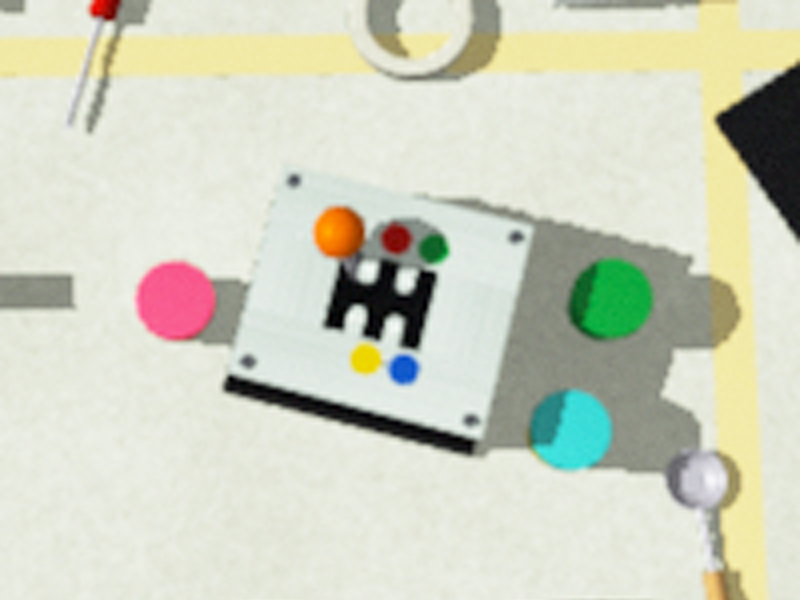

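View pics/b.png

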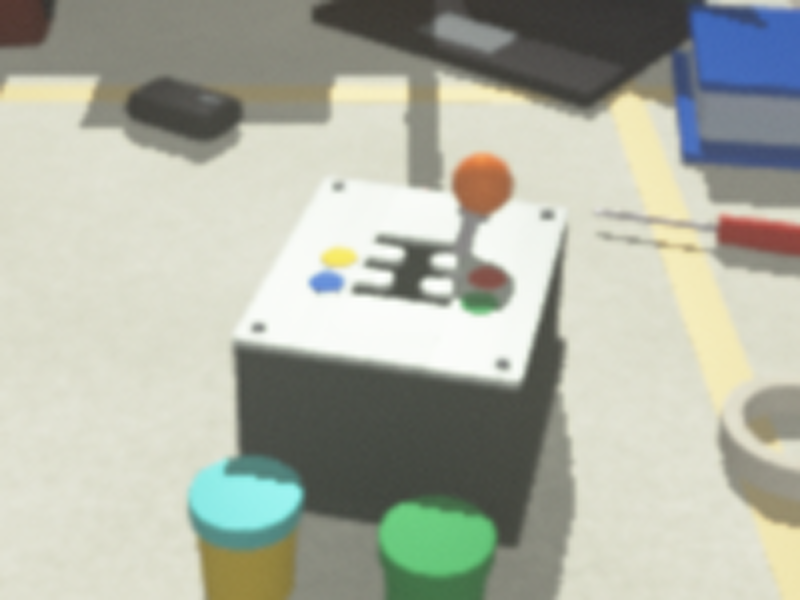

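The lever (orange ball, top-crop 338,232) is at the fore end of the left column. Green (432,248) marks the fore slot of the right column, with red fore-middle, yellow back-middle and blue back-right. So the path is back to neutral, across to the right, then fore.

```bash
cat >> h.py <<'E'
def frame():
    f=lambda u,v:ray("top",(250+(u-1.5)/4,130+(v-1.5)/4),.12)[:2]
    sc=[f(294,180),f(516,237),f(471,420),f(248,361)]  # FL FR BR BL screws
    g=np.mean(sc,0);a=sc[0]+sc[1]-sc[2]-sc[3];return g,np.arctan2(a[1],a[0]),sc
E
cat >> h.py <<'E'
def toS(p):
    g,y,_=frame();c,s=np.cos(y),np.sin(y);d=np.array(p)[:2]-g;return np.array([c*d[0]+s*d[1],-s*d[0]+c*d[1]])
def knob(cam):
    "ball centre in shifter frame (mm) from its orange blob"
    p,_=env.snapshot(cam);h=cv2.cvtColor(p,cv2.COLOR_RGB2HSV)
    m=cv2.inRange(h,(5,150,100),(17,255,255));n,_,st,c=cv2.connectedComponentsWithStats(m)
    out=[]
    for i in range(1,n):
        if st[i,4]>40:
            w=ray(cam,c[i],.166);s=toS(w)*1e3
            if max(abs(s))<80: out.append((st[i,4],np.round(s,1)))
    return out
def tcp():
    s=env.sense();g,y,_=frame();R=np.array(s["eef_rot"]);
    print("t",round(s["clock"],2),"tcpS",np.round(toS(s["tool_pos"])*1e3,1),"z",round(s["tool_pos"][2]*1e3,1),"yaw err",round(np.arctan2(R[1,0],R[0,0])-y-np.pi/2,4),"F",np.round(s["contact_force"],1),"w",s["gripper_width"])
E
python3 - <<'E'
from h import *
g,y,sc=frame();print(g,y,[np.round(toS(s)*1e3) for s in sc])
for n,(u,v) in dict(red=(396,239),green=(432,248),yellow=(366,358),blue=(403,369)).items(): print(n,toS(ray("top",(250+u/4,130+v/4),.12))*1e3)
print(knob("top"),knob("side"));tcp()
E
```

```text
[ 0.49326148 -0.10144821] -0.26077885581643445 [array([73., 89.]), array([ 72., -89.]), array([-74., -88.]), array([-72.,  88.])]
red [46.98882539 -0.61819085]
green [ 47.04272113 -29.18083077]
yellow [-48.27570993  -0.43061297]
blue [-49.4385134  -29.81855211]
[(np.int32(113), array([34. , 43.4]))] [(np.int32(89), array([34.9, 44.3]))]
t 1.0 tcpS [-257.7 -493.5] z 253.3 yaw err -1.0852 F [-0.1  1.3 -0.2] w 0.996550017438558
```

```bash
python3 -m handwheel '[0,0,-1,0,0,0,0, 0,0,-1,0,0,0,0, 0,0,-1,0,0,0,0, 0,0,-1,0,0,0,0, 0,0,-1,0,0,0,0, 0,0,-1,0,0,0,0, 0,0,-1,0,0,0,0, 0,0,-1,0,0,0,0]'; python3 -m handwheel '[0,0,-1,0,0,0,0, 0,0,-1,0,0,0,0, 0,0,-1,0,0,0,0,0,0,0,0,0,0,0]'; python3 -c "
from h import *
tcp()"
```

```text
clock: 1.67
tool_pos: [0.117, -0.5118, 0.2533]
eef_rot: [[0.515, 0.857, 0.0], [0.857, -0.515, 0.0], [0.0, 0.0, -1.0]]
contact_force: [-0.5, -0.5, 0.4]
gripper_width: -0.003
grip_force: 0.0
clock: 2.0
tool_pos: [0.117, -0.5118, 0.2533]
eef_rot: [[0.239, 0.971, -0.0], [0.971, -0.239, 0.0], [0.0, -0.0, -1.0]]
contact_force: [-0.3, -0.4, 0.6]
gripper_width: 0.004
grip_force: 0.0
t 2.0 tcpS [-257.7 -493.5] z 253.3 yaw err 0.0192 F [-0.3 -0.4  0.6] w 0.0035978211799590084
```

```bash
python3 -m handwheel '[0,0,0.19,0.3,0.2,0,0, 0,0,0,0.36,0.23,0,0, 0,0,0,0.36,0.23,0,0, 0,0,0,0.36,0.23,0,0, 0,0,0,0.36,0.23,0,0, 0,0,0,0.36,0.23,0,0, 0,0,0,0.36,0.23,0,0, 0,0,0,0.36,0.23,0,0]' >/dev/null; python3 -m handwheel '[0,0,0,0.36,0.23,0,0, 0,0,0,0.36,0.23,0,0, 0,0,0,0.36,0.23,0,0, 0,0,0,0.36,0.23,0,0, 0,0,0,0.36,0.23,0,0, 0,0,0,0.36,0.23,0,0, 0,0,0,0.36,0.23,0,0, 0,0,0,0.36,0.23,0,0]' >/dev/null;  python3 -m handwheel '[0,0,0,0.3,0.3,0,0, 0,0,0,0.3,0.3,0,0, 0,0,0,0.3,0.3,0,0, 0,0,0,0,0,0,0]'; python3 -c "
from h import *
tcp();print(knob('side'))"
```

```text
clock: 3.67
tool_pos: [0.5794, -0.1204, 0.2527]
eef_rot: [[0.263, 0.965, 0.002], [0.965, -0.263, 0.001], [0.001, 0.001, -1.0]]
contact_force: [-0.6, -0.9, 0.9]
gripper_width: 0.003
grip_force: 0.0
t 3.67 tcpS [88.1  3.9] z 252.7 yaw err -0.0048 F [-0.6 -0.9  0.9] w 0.0034573100473709625
[(np.int32(91), array([35.2, 43.8]))]
```

```bash
python3 -m handwheel '[0,0,0,0.26,0,0,0, 0,0,0,0.26,0,0,0, 0,0,0,0,0,0.38,0, 0,0,0,0,0,0.38,0, 0,0,0,0,0,0.38,0, 0,0,0,0,0,0,0]'>/dev/null; python3 -c "
from h import *
tcp();print(knob('side'));p,_=save('side','s1.png');cv2.imwrite('pics/s1c.png',cv2.resize(p[120:270,230:430],(800,600)))"
```

```text
t 4.22 tcpS [81.6 38.8] z 162.9 yaw err -0.0071 F [-0.4  0.2 -1.2] w -0.0006549144182910469
[(np.int32(118), array([36. , 39.9]))]
```

View pics/s1c.png

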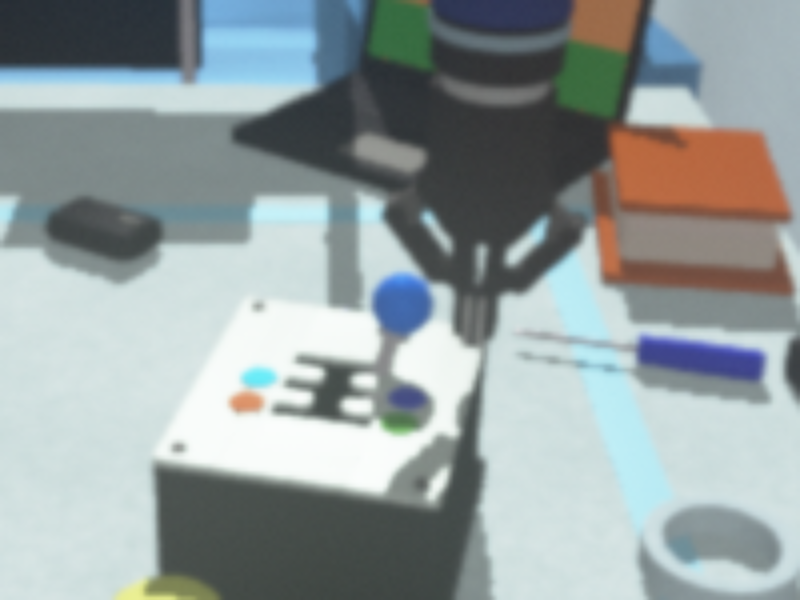

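```bash
python3 -m handwheel '[0,0,0,0.06,0,-0.08,0, 0,0,0,0,-0.07,0,0, 0,0,0,0,-0.07,0,0, 0,0,0,0,-0.07,0,0, 0,0,0,0,-0.07,0,0, 0,0,0,0,-0.07,0,0, 0,0,0,0,0,0,0]'>/dev/null; python3 -c "
from h import *
tcp();print(knob('side'),knob('top'))"
```

```text
t 4.9 tcpS [58.7 44. ] z 174.5 yaw err -0.0042 F [ 2.9 -0.1  1.8] w 0.001212863914899854
[(np.int32(118), array([25.7, 44. ]))] []
```

```bash
python3 -m handwheel '[0,0,0,0,-0.07,0.05,0, 0,0,0,0,-0.07,0,0, 0,0,0,0,-0.07,0,0, 0,0,0,0,-0.07,0,0, 0,0,0,0,-0.06,0,0, 0,0,0,0,0,0,0]'>/dev/null; python3 -c "
from h import *
tcp();print(knob('side'))"
```

```text
t 5.5 tcpS [32.3 44.1] z 169.9 yaw err -0.0041 F [ 0.8  0.  -0.3] w -0.00312759427702254
[(np.int32(127), array([-1. , 47.1]))]
```

```bash
python3 -m handwheel '[0,0,0,0,0.27,0,0, 0,0,0,0,0,-0.47,0, 0,0,0,0,0,-0.47,0, 0,0,0,0.28,-0.35,0,0, 0,0,0,0.28,-0.35,0,0, 0,0,0,0,0,0,0]'>/dev/null; python3 -c "
from h import *
tcp();print(knob('side'),knob('top'))"
```

```text
t 6.05 tcpS [-2.8 88.6] z 240.7 yaw err -0.0022 F [ 0.1  1.2 -0.5] w 0.00011067295444829752
[(np.int32(81), array([-2.8, 49. ]))] []
```

```bash
python3 -m handwheel '[0,0,0,0,0.02,0.32,0, 0,0,0,0,0.02,0.32,0, 0,0,0,0,0,0.32,0, 0,0,0,0,0,0,0]'>/dev/null; python3 -c "
from h import *
tcp();print(knob('side'),env.mark_of('side','stem')[:1]);p,_=save('side','s2.png');cv2.imwrite('pics/s2c.png',cv2.resize(p[120:270,230:430],(800,600)))"
```

```text
t 6.48 tcpS [ 2.3 85.4] z 164.3 yaw err -0.005 F [-0.9  1.2  0.3] w 0.0011705494173565644
[(np.int32(112), array([-1.1, 44.9]))] [{'xy': [313.6, 208.7], 'confidence': 0.78}]
```

View pics/s2c.png

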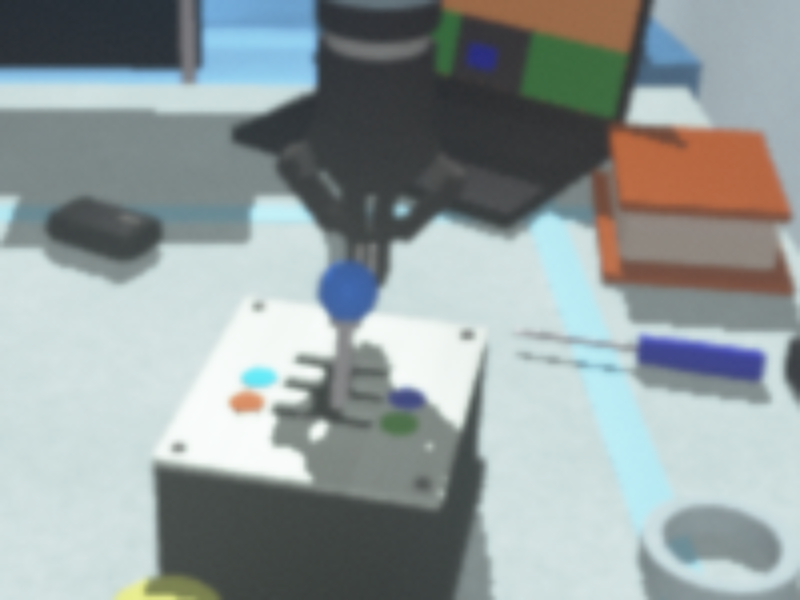

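```bash
python3 -m handwheel '[0,0,0,-0.08,-0.02,-0.03,0, 0,0,0,-0.08,0,-0.03,0, 0,0,0,-0.08,0,0,0, 0,0,0,-0.08,0,0,0, 0,0,0,-0.08,0,0,0, 0,0,0,-0.08,0,0,0, 0,0,0,-0.08,0,0,0, 0,0,0,0,0,0,0]'>/dev/null; python3 -c "
from h import *
tcp();print(knob('side'))"
```

```text
t 7.3 tcpS [ 2.8 43. ] z 173.0 yaw err -0.0053 F [0.5 0.8 1.2] w 0.00040865318454830993
[(np.int32(109), array([-3.6, 25.2]))]
```

```bash
python3 -m handwheel '[0,0,0,-0.08,-0.02,0.02,0, 0,0,0,-0.08,-0.01,0.02,0, 0,0,0,-0.08,0,0.02,0, 0,0,0,-0.08,0,0,0, 0,0,0,-0.08,0,0,0, 0,0,0,-0.08,0,0,0, 0,0,0,-0.08,0,0,0, 0,0,0,0,0,0,0]'>/dev/null; python3 -c "
from h import *
tcp();print(knob('side'))"
```

```text
t 8.02 tcpS [0.3 1. ] z 168.4 yaw err -0.0053 F [0.3 1.4 0.4] w -0.001140087500875646
[(np.int32(77), array([ -3.1, -21.7]))]
```

```bash
python3 -m handwheel '[0,0,0,-0.06,0,0,0, 0,0,0,-0.06,0,0,0, 0,0,0,-0.04,0,0,0, 0,0,0,0,0,0,0]'>/dev/null; python3 -c "
from h import *
tcp();print(knob('side'))"
```

```text
t 8.4 tcpS [  0.4 -10.3] z 168.5 yaw err -0.0046 F [-0.1  1.4 -0.5] w 0.004546318419070797
[]
```

```bash
python3 -m handwheel '[0,0,0,-0.03,0,0,0, 0,0,0,0,0,0,0]'|grep -A0 force;  python3 -c "
from h import *
tcp();print(knob('side'));p,_=save('side','s3.png');cv2.imwrite('pics/s3c.png',cv2.resize(p[120:270,230:430],(800,600))[:,:,::-1])"
```

```text
contact_force: [0.1, 1.9, -0.4]
--
grip_force: 0.6
t 8.62 tcpS [  0.4 -12.2] z 168.6 yaw err -0.0042 F [ 0.1  1.9 -0.4] w 0.0029253849327513896
[]
```

View pics/s3c.png

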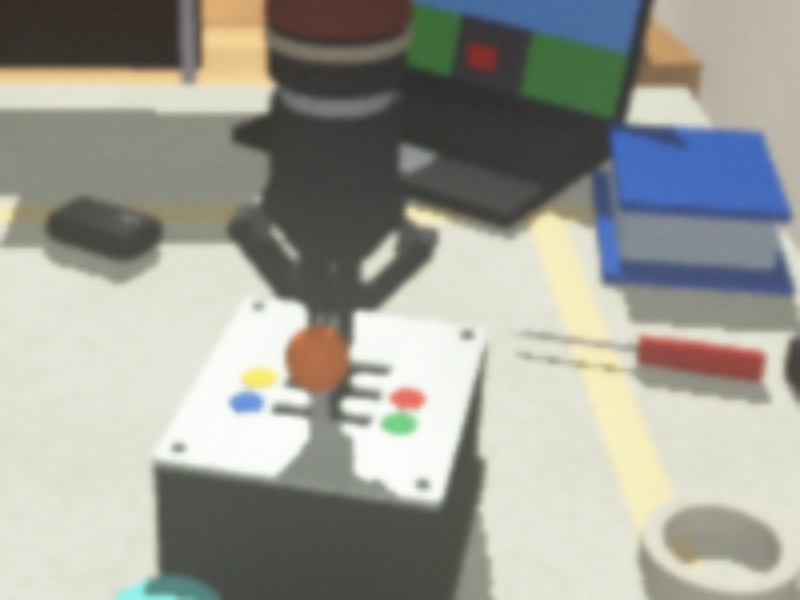

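```bash
python3 -c "
from h import *
print(toS(ray('side',(309.25,209.5),.166)))"; python3 -m handwheel '[0,0,0,0.27,0,0,0, 0,0,0,0,0,-0.47,0, 0,0,0,0,0,-0.47,0, 0,0,0,0,-0.34,0,0, 0,0,0,-0.34,-0.34,0,0, 0,0,0,-0.34,0,0,0, 0,0,0,0,0,0,0]'>/dev/null; python3 -c "
from h import *
tcp();print(knob('side'))"
```

```text
[ 0.00061164 -0.04353413]
t 9.3 tcpS [-51.4 -45.2] z 239.6 yaw err -0.0057 F [ 0.5 -0.4 -0.4] w 0.0017268838788518954
[]
```

```bash
sed -i 's/(5,150,100)/(3,150,60)/' h.py; python3 -m handwheel '[0,0,0,0.02,0,0.31,0, 0,0,0,0,0,0.31,0, 0,0,0,0,0,0.31,0, 0,0,0,0,0,0,0]'>/dev/null; python3 -c "
from h import *
tcp();print(knob('side'))"
```

```text
t 9.68 tcpS [-52.9 -40.2] z 166.0 yaw err -0.004 F [-1.1  0.8 -0.3] w 9.639349022160955e-05
[(np.int32(68), array([ -3.6, -30.6]))]
```

```bash
python3 -m handwheel '[0,0,0,-0.02,0.07,-0.02,0, 0,0,0,-0.02,0.07,0,0, 0,0,0,0,0.07,0,0, 0,0,0,0,0.07,0,0, 0,0,0,0,0.07,0,0, 0,0,0,0,0.07,0,0, 0,0,0,0,0,0,0]'|grep force; python3 -c "
from h import *
tcp();print(knob('side'))
p,_=save('side','s4.png');cv2.imwrite('pics/s4c.png',cv2.resize(p[120:270,230:430],(800,600))[:,:,::-1])"
```

```text
contact_force: [-1.3, 0.6, 0.5]
grip_force: 0.5
t 10.32 tcpS [-18.1 -44.3] z 170.9 yaw err -0.0042 F [-1.3  0.6  0.5] w 8.475895037086757e-06
[(np.int32(104), array([ 13.7, -36.6]))]
```

View pics/s4c.png

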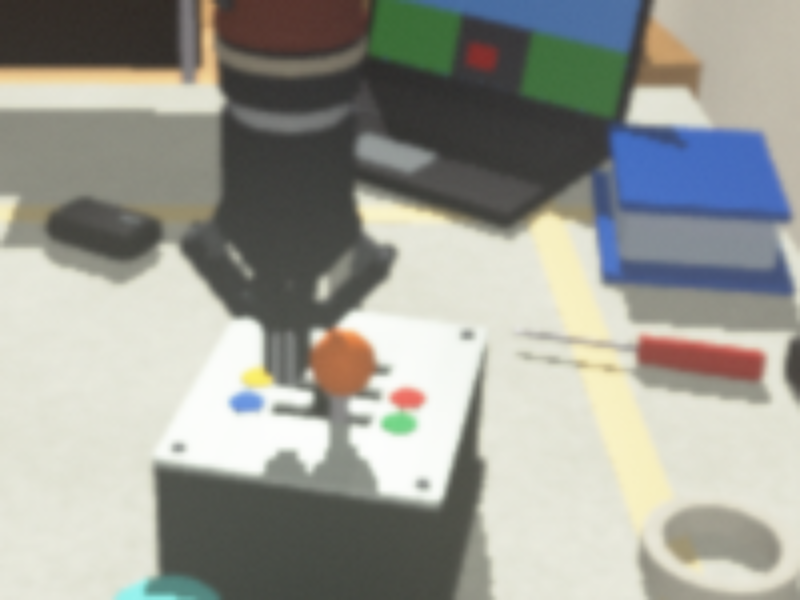

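The stem (340,430) is entering the right-column fore slot, with the ball at (342,362) and the finger square behind it. I'll keep pushing.

```bash
python3 -m handwheel '[0,0,0,0,0.07,0.04,0, 0,0,0,0,0.07,0,0, 0,0,0,0,0.07,0,0, 0,0,0,0,0.03,0,0, 0,0,0,0,0,0,0]'|grep force; python3 -c "
from h import *
tcp();print(knob('side'))"
```

```text
contact_force: [-1.3, 1.1, -1.0]
grip_force: 0.5
t 10.83 tcpS [ -0.7 -44.2] z 167.6 yaw err -0.0041 F [-1.3  1.1 -1. ] w -0.000669925311735901
[(np.int32(137), array([ 32.7, -43.5]))]
```

```bash
for i in 1; do python3 -m handwheel '[0,0,0,0,0.03,0,0, 0,0,0,0,0.03,0,0,0,0,0,0,0,0,0]'|grep contact; done; python3 -c "
from h import *
tcp();print(knob('side'))"
```

```text
contact_force: [-2.4, 1.0, -0.8]
t 11.13 tcpS [  2.9 -44.2] z 167.6 yaw err -0.0043 F [-2.4  1.  -0.8] w 0.0004962089850995469
[(np.int32(149), array([ 36.7, -45.3]))]
```

```bash
python3 -m handwheel '[0,0,0,0,0.02,0,0, 0,0,0,0,0.02,0,0,0,0,0,0,0,0,0]'|grep contact; python3 -c "
from h import *
tcp();print(knob('side'))"
```

```text
contact_force: [-10.8, 2.3, 4.8]
t 11.43 tcpS [  4.  -44.2] z 167.4 yaw err -0.0043 F [-10.8   2.3   4.8] w -0.001237267233432985
[(np.int32(151), array([ 38. , -46.6]))]
```

Force has risen to about 11 N, so the stem is home against the slot end. I'll back off straight, lift and check.

```bash
python3 -m handwheel '[0,0,0,0,-0.15,0,0, 0,0,0,0,-0.3,0,0, 0,0,0,0,0,-0.45,0, 0,0,0,0,0,-0.45,0, 0,0,0,0,-0.45,0,0, 0,0,0,0,-0.45,0,0, 0,0,0,0,0,0,0]'|grep contact; python3 -c "
from h import *
tcp();print(knob('side'))
for r in env.mark_of('side','stem')[:1]: print(toS(ray('side',r['xy'],.12))*1e3,r['confidence'])
p,_=save('side','s5.png');cv2.imwrite('pics/s5c.png',cv2.resize(p[120:270,230:430],(800,600)))"
```

```text
contact_force: [0.2, 0.5, -0.3]
t 12.07 tcpS [-99.5 -43.3] z 235.6 yaw err -0.0041 F [ 0.2  0.5 -0.3] w 0.0016119834611117844
[(np.int32(46), array([ 33.8, -28.9]))]
[ 20.99774432 -26.697839  ] 0.83
```

View pics/s5c.png

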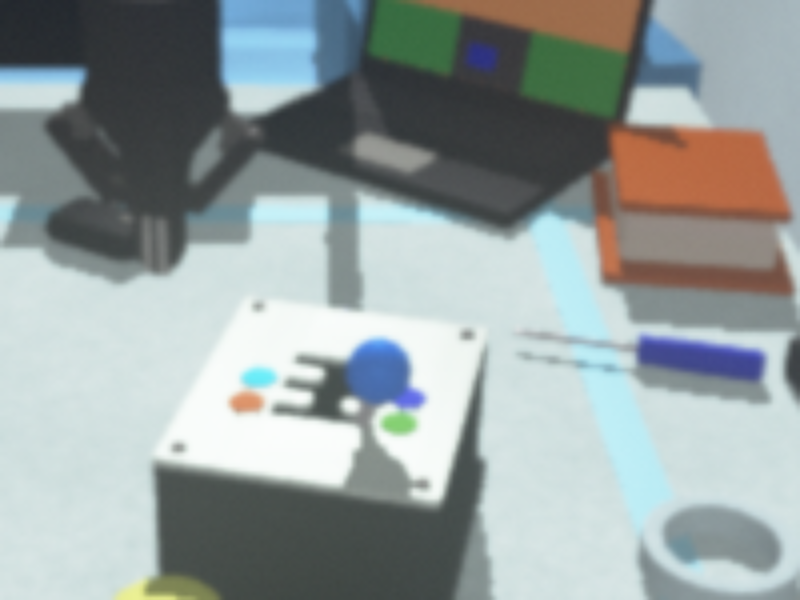

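```bash
python3 -c "
from h import *
print(toS(ray('side',(324.4,212.4),.161))*1e3)
p,_=env.snapshot('top')
r=env.cut_out('top','knob')[:1]
for x in r: print(toS(ray('top',x['xy'],.161))*1e3,x['confidence'],x['mask'].sum())
r=env.cut_out('side','knob')[:1]
for x in r: print(toS(ray('side',x['xy'],.161))*1e3,x['confidence'],x['mask'].sum())
"
```

```text
[ 36.45834155 -39.31855224]
[ 32.45732383 -36.16950445] 0.77 252
```

```bash
python3 -c "
from workcell import env
print(env.job_done())"
```

```text
the job is handed in; nothing more can be done
None
```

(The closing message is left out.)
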